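Stack the tape rolls and solder reel in the storage dish

TASK

Tidy away the consumables as one tower in the low round metal dish: the wide masking tape roll lying flat inside the dish, the black tape roll flat on it, the thin amber tape roll flat on the black one, and the small reel of solder upright on top, each well centred on what it rests on. Leave the battery, the relay and the capacitor where they stand.

Things in the scene. Friction and masses are not known exactly. Their poses are not given: they have to be found in the camera images.
- dish: Low round open aluminium dish, 116 mm across and 13 mm high, standing on the bench; it does not move. Its flat inner floor is 7 mm above the bench and about 98 mm across; the thin rim flares outward to 109 mm across inside. Origin at the centre of its underside on the bench, z up.
- masking_tape: Roll of cream masking tape lying flat: 90 mm outside diameter, 24 mm high, open bore about 60 mm, so its wall is 13 to 16 mm thick: take it by the wall, one finger in the bore. 50 g. Origin on the underside, z up; the roll's centre lies 3 mm from the origin along the body's +y (the loose tape end is at -y). A similar roll at the far left end of the bench has no part in this.
- black_tape: Roll of black insulating tape lying flat: 68 mm outside diameter, 19 mm high, bore about 40 mm. 60 g. The origin is on the underside and the z axis points up. The roll's centre is not quite at the origin: it lies 3 mm from it along the body's +y (away from the short loose tape end, which sticks out at the -y side).
- amber_tape: Thin roll of amber tape lying flat: 60 mm outside diameter, 10 mm high, bore about 40 mm. 40 g. The origin is on the underside and the z axis points up. The roll's centre is not quite at the origin: it lies 3 mm from it along the body's +y (away from the short loose tape end, which sticks out at the -y side).
- small_reel: Small reel of solder standing upright on its flange, dark flanges and pale wire: two flanges 50 mm in diameter and 4 mm thick, 34 mm high overall, the wire between the flanges 44 mm across. It stands on the bench; the larger reel up on the riser has no part in this. 250 g. Origin at the centre of its underside, z up.
- battery: Bystander: block battery standing upright, black and copper-coloured, 18 x 26 x 46 mm high; leave it. Origin at the centre of its underside.
- relay: Bystander: grey relay, 36 x 28 x 38 mm high; leave it. Origin at the centre of its underside.
- capacitor: Bystander: upright blue capacitor, 25 mm in diameter, 40 mm high; leave it. Origin at the centre of its underside.
Mind the look-alikes: they are no part of the job. Several things have the shape of the amber_tape; the one meant has the colours described above.

How it is judged:
By the outcome, as a careful person would: the job done as asked, in the order asked, and still so for the second after the job is handed in, with the robot touching nothing.
It also fails if it takes over 115 s, if anything falls off the work surface, if the arm or the gripper's body presses on something with over 40 N, if the wrist force passes 120 N, or if a joint passes its speed limit or range.

ROBOT

A 6-joint arm with a two-finger parallel gripper is mounted at the origin on a cart in front of the work surface, level with it; the furniture and walls round the work are solid. World frame = base frame: x ahead of the robot, y to its left, z up, the work surface at z = 0. Lengths are in mm, angles in rad, forces in N, time in s.
With the tool pointing down it reaches from about 325 to 900 mm from the base axis. Payload 3.5 kg.
Tool frame: the origin (TCP) lies between the finger pads; the fingertips stand 25 mm ahead of it and the grasp point (between the pads) lies 6 mm ahead of it; z points along the fingers, y is the line along which they close (so a half turn about z gives the same grasp; the last joint's range is limited). The gripper opens to 85 mm and grips with 20 to 120 N. Pads are 22 mm wide; open, the fingers measure 114 mm over their backs; the gripper's body (76 mm by 85 mm) begins 54 mm behind the grasp point. The pads swing forward as they close: fully open they stand 13 mm farther back than shut.
Start: joints at [1.181, 0.276, -0.026, 1.268, 0, 1.467], TCP at [176.809, 599.467, 256.313] pointing down, gripper open.
Joint ranges: [-3.12, 3.12], [-0.85, 1.88], [-1.08, 1.24], [-1.95, 2.15], [-1.57, 1.53], [-3.14, 3.14]. Speed limits (rad/s): [2.57, 2.57, 3.14, 3.14, 3.14, 3.14].

INTERFACE

Orientations are given as a rotation vector (axis times angle).
In Python, from rig import env gives the robot as it stands.
- The arm moves only by the tool play_rows, never from a script. Its argument "plan" is one flat list of numbers, 7 for each row, row after row: the shift along the tool's x, y, z as a fraction of full scale, then the turn, a rotation vector about the tool's x, y, z as a fraction of full scale, then the finger opening in mm, from 0 to 85.4. A call has 1 to 8 rows; each row shifts and turns the commanded pose from where the row before left it, along the tool's axes as they then stand; what a row does not reach is not made up. Full scale, the value 1, is 0.2 m for a shift and 180 degrees for a turn. A row lasts 1/8 s, in which the tool goes at most 62.5 mm and 10.7 degrees, less where a joint would pass 70% of its speed; a pose out of reach is approached as far as the arm can. A call with a number of a shift or a turn outside -1 to 1 is refused whole. A call with a gripper value outside its range is refused whole. The fingers move at their own pace and stop on an object; "force" is the grip in N (left out, the last holds). Time passes only in rows, so rows that do not move let the fingers close. It gives the time, the measured TCP pose, the force, the opening and the grip force at its end, in the units of the state.
- env.get_obs(): the state, without advancing time (a new reading comes with each control period).
- env.capture(name): name is "scene" or "top" or "wrist"; returns the picture (420x560x3 uint8, blue, green, red); there is no depth.
- env.camera_model(name): a dict with "fx", "fy", "cx", "cy" (pixels), "D" ([k1, k2, p1, p2, k3] as OpenCV has them; the pictures are not rectified), "R" (3x3) and "t" (3): a world point X has camera coordinates R X + t; the wrist camera has in their place "mount" (4x4, takes a point from camera to tool coordinates, whose origin is the TCP and whose axes are the flange's). Camera axes: x right, y down, z forward; pixel columns grow to the right and rows downward; lengths in mm; the calibration is good to about 2 mm. A picture is of the moment at which its call begins: read the wrist's pose just before it. camera_model takes no time and is no camera call.
- env.job_done(): hands the job in; it is judged then, once.
The state is a dict: "t": time; "joint_pos": joint angles; "joint_velocities": joint speeds; "effort": joint torques, N m; "position": TCP position; "eef_rot": TCP orientation; "ft_force": force on the tool from outside, world axes, zero at the start; "moment": the same for the moment, N m; "width": finger opening in mm; "grasp_force": force on a finger pad.
Only numpy, scipy, OpenCV 4.12 (cv2) and the standard library are available. Lean on these libraries where they do the work, as an engineer would, in place of code of your own. Each camera call takes 0.05 s, during which the arm holds its last target. There are 200 camera calls.

## Working session

There is one attempt and no reset: what is moved stays moved. The work goes in short steps, Python scripts to look and compute and a tool call to move; the robot and the scene stay as the last step left them, time stands still between calls to the robot, and variables do not carry over. Pictures are saved under pics/ and viewed, at most 14 in all, crops included, and the job is handed in when it is done.

Besides the shell and the picture viewer there is one more tool, called after "Call:" by a JSON object that holds its "name" and its "arguments", one argument or row to a line. play_rows: Moves the arm, as the interface text tells. Shift numbers are shares of 0.2 m and turn numbers shares of 180 degrees, none past 1 either way. Its arguments: {"type":"object","properties":{"plan":{"type":"array"},"force":{"type":"number"}},"required":["plan"]}

```bash
mkdir -p pics; python3 - <<'E'
from rig import env
import cv2
for n in("top","scene"):
    cv2.imwrite(f"pics/{n}0.png",env.capture(n)); print(n,env.camera_model(n))
print(env.camera_model("wrist")); print(env.get_obs())
E
```

```text
top {'fx': 390.30651699756265, 'fy': 390.30651699756265, 'cx': 275.9139396138577, 'cy': 212.96912794841566, 'D': array([0.02880811, 0.        , 0.        , 0.        , 0.        ]), 'R': array([[-0.01092158, -0.99927962, -0.03634491],
       [-0.98769923,  0.01645065, -0.1554979 ],
       [ 0.15598378,  0.03419956, -0.98716739]]), 't': array([ 17.00646703, 504.01755349, 893.84937796])}
scene {'fx': 486.83117250701724, 'fy': 486.83117250701724, 'cx': 278.8107023713518, 'cy': 209.82327667954556, 'D': array([-0.02120309,  0.        ,  0.        ,  0.        ,  0.        ]), 'R': array([[ 0.51345937, -0.85794037,  0.01725695],
       [-0.51314254, -0.32309939, -0.79516761],
       [ 0.6877821 ,  0.39943098, -0.6061441 ]]), 't': array([-252.42507424,  285.70509786, 1026.87577073])}
{'fx': 320.1475568860762, 'fy': 320.1475568860762, 'cx': 280.10758039023074, 'cy': 210.20320329727005, 'D': array([0.00782649, 0.        , 0.        , 0.        , 0.        ]), 'mount': array([[-3.30125043e-04, -9.58413325e-01, -2.85383582e-01,
         7.34719287e+01],
       [ 9.99999313e-01, -6.37488252e-04,
[... 187 characters left out ...]

         1.00000000e+00]])}
{'t': 0.1, 'joint_pos': array([ 1.18057528e+00,  2.77076579e-01, -2.77563759e-02,  1.26801630e+00,
       -1.12714977e-05,  1.46742058e+00]), 'joint_velocities': array([ 0.00117023, -0.00281209,  0.00153301,  0.00106759,  0.00038567,
       -0.00149193]), 'effort': array([-5.22753708e-04, -4.46708214e+01,  2.96128356e+01,  8.51194403e-03,
       -1.70239291e-04, -1.14454161e-05]), 'position': array([176.57269315, 598.84363369, 255.25332666]), 'eef_rot': array([-0.44896204, -3.10884953,  0.00313085]), 'ft_force': array([-0.85112425, -0.19368633,  0.63039393]), 'moment': array([ 0.00945035, -0.01233828, -0.06444624]), 'grasp_force': 0.0, 'width': 85.47978277244353}
```

View pics/top0.png

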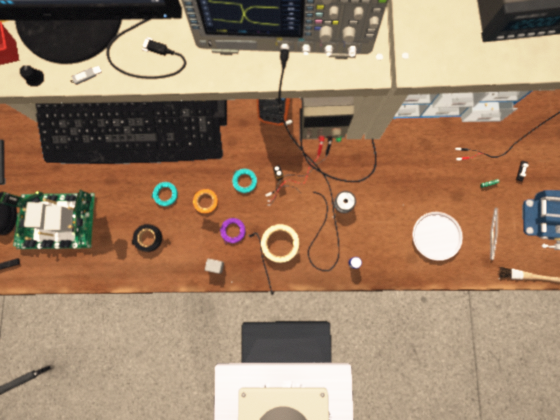

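View pics/scene0.png

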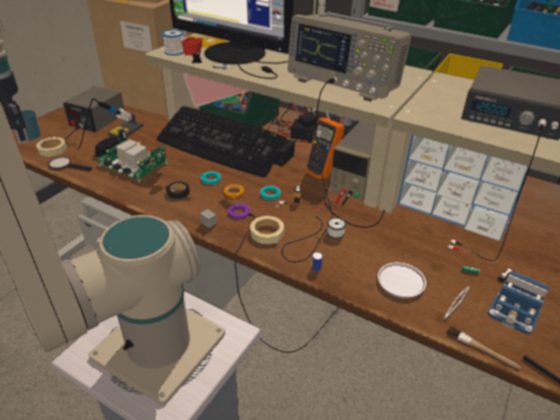

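```bash
cat > h.py <<'E'
import numpy as np, cv2
from scipy.spatial.transform import Rotation as Ro
from rig import env
def cam(name,obs=None):
    m=env.camera_model(name); K=np.array([[m['fx'],0,m['cx']],[0,m['fy'],m['cy']],[0,0,1]])
    if name=='wrist':
        T=np.eye(4);T[:3,:3]=Ro.from_rotvec(obs['eef_rot']).as_matrix();T[:3,3]=obs['position']
        W=np.linalg.inv(T@m['mount']); return K,m['D'],W[:3,:3],W[:3,3]
    return K,m['D'],m['R'],m['t']
def toworld(c,px,z):
    K,D,R,t=c; p=cv2.undistortPoints(np.array(px,float).reshape(-1,1,2),K,D)[:,0]
    d=np.c_[p,np.ones(len(p))]@R; o=-R.T@t
    return o+d*((z-o[2])/d[:,2])[:,None]
def proj(c,X):
    K,D,R,t=c; return cv2.projectPoints(np.array(X,float),cv2.Rodrigues(R)[0],t,K,D)[0][:,0]
E
python3 - <<'E'
from h import *
c=cam('top')
for n,p,z in [('mask',(280,244),24),('black',(147,238),19),('amber',(205,201),10),('reel',(345.5,201),34),('dish',(437,237.5),13),('relay',(214,266),38),('cap',(356,263),40),('bat',(277,173),46),('purple',(233,231),10),('tealR',(244,181),10)]:
    print(n,toworld(c,[p],z)[0].round())
im=cv2.imread('pics/top0.png')
cv2.imwrite('pics/c1.png',cv2.resize(im[150:300,120:390],None,fx=2.9,fy=2.9,interpolation=3))
E
```

```text
mask [431.   2.  24.]
black [451. 327.  19.]
amber [542. 188.  10.]
reel [ 531. -157.   34.]
dish [ 443. -373.   13.]
relay [380. 158.  38.]
cap [ 383. -175.   40.]
bat [601.   6.  46.]
purple [466. 117.  10.]
tealR [591.  90.  10.]
```

View pics/c1.png

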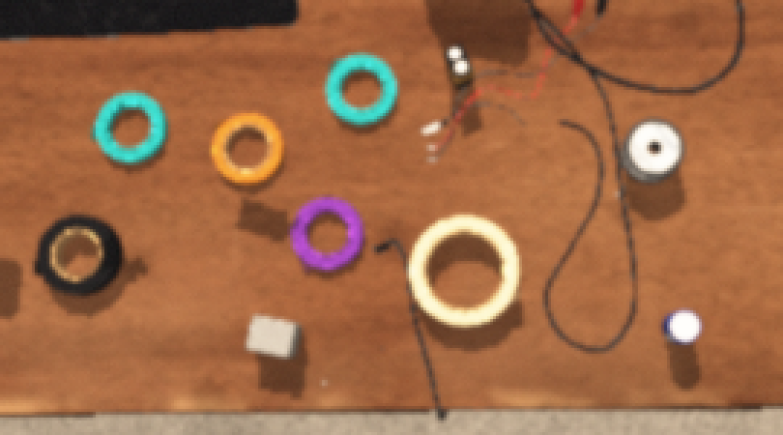

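```bash
cat >> h.py <<'E'
def rows(target,n,yaw=90.,grip=85):
    """rows (3 digits) from the measured pose to target TCP, tool x at world angle yaw, pointing down"""
    o=env.get_obs(); R=Ro.from_rotvec(o['eef_rot']); p=o['position'].copy()
    a=np.radians(yaw); G=Ro.from_matrix(np.array([[np.cos(a),np.sin(a),0],[np.sin(a),-np.cos(a),0],[0,0,-1]]).T)
    rv=(R.inv()*G).as_rotvec()/n; step=(np.array(target)-p)/n; out=[]
    for i in range(n):
        s=R.inv().apply(step)/200; r=np.round(np.r_[s,rv/np.pi],3); out+=list(map(float,r))+[grip]; R=R*Ro.from_rotvec(rv)
    print(out)
E
python3 -c "
from h import *
rows((490,270,220),8)"
```

```text
[-0.246, -0.142, 0.022, -0.0, 0.0, 0.051, 85, -0.266, -0.101, 0.022, -0.0, 0.0, 0.051, 85, -0.278, -0.057, 0.022, -0.0, 0.0, 0.051, 85, -0.284, -0.012, 0.022, -0.0, 0.0, 0.051, 85, -0.282, 0.034, 0.022, -0.0, 0.0, 0.051, 85, -0.273, 0.078, 0.022, -0.0, 0.0, 0.051, 85, -0.257, 0.121, 0.022, -0.0, 0.0, 0.051, 85, -0.234, 0.161, 0.022, -0.0, 0.0, 0.051, 85]
```

Call:
{"name": "play_rows", "arguments": {
  "plan": [-0.246, -0.142, 0.022, 0, 0, 0.051, 85, -0.266, -0.101, 0.022, 0, 0, 0.051, 85, -0.278, -0.057, 0.022, 0, 0, 0.051, 85, -0.284, -0.012, 0.022, 0, 0, 0.051, 85, -0.282, 0.034, 0.022, 0, 0, 0.051, 85, -0.273, 0.078, 0.022, 0, 0, 0.051, 85, -0.257, 0.121, 0.022, 0, 0, 0.051, 85, -0.234, 0.161, 0.022, 0, 0, 0.051, 85]
}}

```text
t: 1.1
position: [491.4, 269.0, 220.6]
eef_rot: [-2.225, -2.218, 0.001]
ft_force: [0.5, 0.7, 0.0]
width: 85.3
grasp_force: 0.0
```

Call:
{"name": "play_rows", "arguments": {
  "plan": [0, 0, 0, 0, 0, 0, 85, 0, 0, 0, 0, 0, 0, 85]
}}

```text
t: 1.35
position: [490.1, 270.5, 220.6]
eef_rot: [-2.218, -2.223, 0.002]
ft_force: [0.0, 0.1, -0.7]
width: 85.3
grasp_force: 0.0
```

```bash
python3 - <<'E'
from h import *
o=env.get_obs();im=env.capture('wrist');cv2.imwrite('pics/w1.png',im);print(o['position'],o['eef_rot'],o['t'],o['joint_pos'])
np.save('w1.npy',o,allow_pickle=True)
E
```

```text
[490.09324863 270.47766276 220.63257865] [-2.21805250e+00 -2.22333635e+00  1.69016091e-03] 1.35 [ 3.88546845e-01  1.84069827e-01 -2.20396904e-01  1.16773027e+00
  5.54215358e-04  1.95696342e+00]
```

View pics/w1.png

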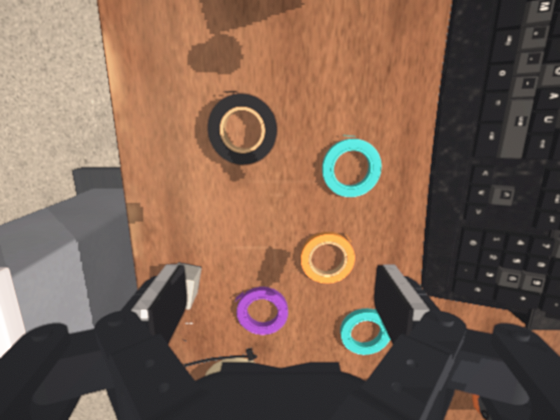

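```bash
python3 -c "
from h import *
rows((450,-60,220),6)"
```

```text
[-0.276, -0.034, 0.001, -0.0, -0.0, 0.0, 85, -0.276, -0.034, 0.001, -0.0, -0.0, 0.0, 85, -0.276, -0.034, 0.001, -0.0, -0.0, 0.0, 85, -0.276, -0.034, 0.001, -0.0, -0.0, 0.0, 85, -0.276, -0.033, 0.001, -0.0, -0.0, 0.0, 85, -0.276, -0.033, 0.001, -0.0, -0.0, 0.0, 85]
```

Call:
{"name": "play_rows", "arguments": {
  "plan": [-0.276, -0.034, 0, 0, 0, 0, 85, -0.276, -0.034, 0, 0, 0, 0, 85, -0.276, -0.034, 0, 0, 0, 0, 85, -0.276, -0.034, 0, 0, 0, 0, 85, -0.276, -0.033, 0, 0, 0, 0, 85, -0.276, -0.033, 0, 0, 0, 0, 85, 0, 0, 0, 0, 0, 0, 85, 0, 0, 0, 0, 0, 0, 85]
}}

```text
t: 2.4
position: [450.7, -59.5, 221.2]
eef_rot: [-2.217, -2.225, -0.001]
ft_force: [0.7, -0.4, 1.1]
width: 84.9
grasp_force: 0.0
```

```bash
python3 - <<'E'
from h import *
o=env.get_obs();im=env.capture('wrist');cv2.imwrite('pics/w2.png',im);print(o['position'],o['eef_rot'],o['t'])
np.save('w2.npy',o,allow_pickle=True)
E
```

```text
[450.72348252 -59.52627954 221.1703134 ] [-2.21706439e+00 -2.22515056e+00 -7.15260812e-04] 2.4
```

Call:
{"name": "play_rows", "arguments": {
  "plan": [-0.3, 0, 0, 0, 0, 0, 85, -0.3, 0, 0, 0, 0, 0, 85, -0.3, 0, 0, 0, 0, 0, 85, -0.3, 0, 0, 0, 0, 0, 85, -0.3, 0, 0, 0, 0, 0, 85, -0.3, 0, 0, 0, 0, 0, 85, 0, 0, 0, 0, 0, 0, 85, 0, 0, 0, 0, 0, 0, 85]
}}

```text
t: 3.45
position: [452.6, -418.9, 220.6]
eef_rot: [-2.215, -2.225, -0.001]
ft_force: [-0.5, 1.0, 0.0]
width: 85.1
grasp_force: 0.0
```

```bash
python3 - <<'E'
from h import *
o=env.get_obs();im=env.capture('wrist');cv2.imwrite('pics/w3.png',im);print(o['position'],o['eef_rot'],o['t'])
np.save('w3.npy',o,allow_pickle=True)
cv2.imwrite('pics/w23.png',np.hstack([cv2.imread('pics/w2.png')[:,60:460],im[:,60:460]]))
E
```

```text
[ 452.62102161 -418.85630334  220.58685226] [-2.21521436e+00 -2.22527527e+00 -9.69831574e-04] 3.45
```

View pics/w23.png

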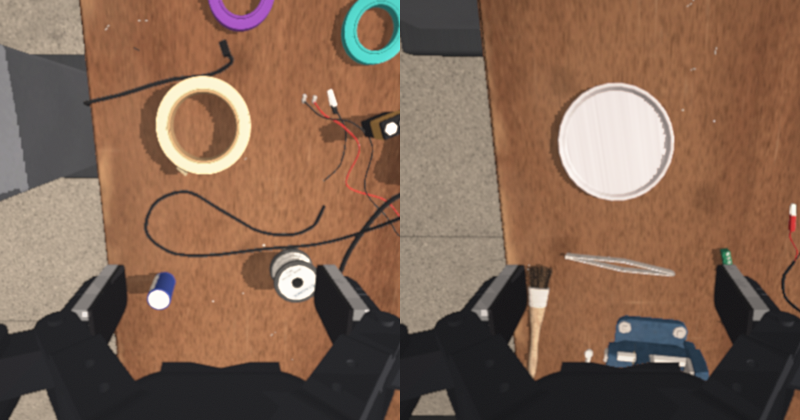

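```bash
cat >> h.py <<'E'
def fit(c,mask,zs,r,guess,tag='',view=None):
    """centre of an upright cylinder: match silhouette hull (robust to the loose end)"""
    from scipy.optimize import least_squares
    n,l,s,ce=cv2.connectedComponentsWithStats(mask.astype(np.uint8))
    g=proj(c,[[*guess,np.mean(zs)]])[0]; k=[i for i in range(1,n) if s[i,4]>150]
    k=min(k,key=lambda i:np.linalg.norm(ce[i]-g))
    H=cv2.convexHull(np.argwhere(l==k)[:,::-1].astype(np.float32))
    th=np.linspace(0,2*np.pi,90,endpoint=False)
    def hull(q): return cv2.convexHull(np.float32(np.vstack([proj(c,np.c_[q[0]+q[2]*np.cos(th),q[1]+q[2]*np.sin(th),0*th+z]) for z in zs])))
    # densify the measured hull
    P=H[:,0]; P=np.vstack([np.linspace(a,b,max(2,int(np.linalg.norm(b-a))),endpoint=False) for a,b in zip(P,np.roll(P,-1,0))])
    f=lambda q:[cv2.pointPolygonTest(M,(float(x),float(y)),True) for M in [hull(q)] for x,y in P]
    s=least_squares(f,[*guess,r],loss='soft_l1',f_scale=1,diff_step=1e-3); q=s.x
    print(tag,'centre',q[:2].round(1),'r',q[2].round(1),'nominal',r,'res',np.std(f(q)).round(2))
    if view is not None: cv2.polylines(view,[np.int32(np.round(hull(q)*1))],True,(0,0,255),1)
    return q
E
python3 - <<'E'
from h import *
L=lambda i:(cam('wrist',np.load(f'w{i}.npy',allow_pickle=True).item()),cv2.imread(f'pics/w{i}.png'))
c,im=L(1);v1=im.copy();h=cv2.cvtColor(im,cv2.COLOR_BGR2HSV)
fit(c,(h[...,2]<75)&(np.indices(h.shape[:2])[1]>200),[0,19],34,(451,327),'black',v1)
fit(c,(h[...,0]>10)&(h[...,0]<25)&(h[...,1]>170)&(h[...,2]>180),[0,10],30,(542,188),'amber',v1)
c,im=L(2);v2=im.copy();h=cv2.cvtColor(im,cv2.COLOR_BGR2HSV)
fit(c,(h[...,2]>185)&(h[...,0]<35),[0,24],45,(431,2),'mask',v2)
fit(c,(h[...,1]<90)&(h[...,2]>90)&(np.indices(h.shape[:2])[1]>250),[30,34],25,(531,-157),'reel',v2)
c,im=L(3);v3=im.copy();h=cv2.cvtColor(im,cv2.COLOR_BGR2HSV)
fit(c,(h[...,1]<80)&(h[...,2]>130),[13],58,(443,-373),'dish',v3)
a=np.vstack([np.hstack([v1[80:280,200:400],v2[60:260,180:380]]),np.hstack([v2[200:400,250:450],v3[60:260,180:380]])])
cv2.imwrite('pics/fit.png',cv2.resize(a,None,fx=1.5,fy=1.5))
E
```

```text
black centre [451.3 328.6] r 32.6 nominal 34 res 0.21Traceback (most recent call last):
  File "<stdin>", line 5, in <module>
  File "h.py", line 29, in fit
    k=min(k,key=lambda i:np.linalg.norm(ce[i]-g))
ValueError: min() iterable argument is empty
```

```bash
cat > fitall.py <<'E'
from h import *
L=lambda i:(cam('wrist',np.load(f'w{i}.npy',allow_pickle=True).item()),cv2.imread(f'pics/w{i}.png'))
c,im=L(1);v1=im.copy();h=cv2.cvtColor(im,cv2.COLOR_BGR2HSV);print(h[258,304],h[235,328],h[100,400])
fit(c,(h[...,2]<75)&(np.indices(h.shape[:2])[1]>200),[0,19],34,(451,327),'black',v1)
fit(c,(h[...,0]>10)&(h[...,0]<25)&(h[...,1]>150)&(h[...,2]>150),[0,10],30,(542,188),'amber',v1)
c,im=L(2);v2=im.copy();h=cv2.cvtColor(im,cv2.COLOR_BGR2HSV)
fit(c,(h[...,2]>170)&(h[...,0]<35),[0,24],45,(431,2),'mask',v2)
fit(c,(h[...,1]<90)&(h[...,2]>90)&(np.indices(h.shape[:2])[1]>250),[30,34],25,(531,-157),'reel',v2)
c,im=L(3);v3=im.copy();h=cv2.cvtColor(im,cv2.COLOR_BGR2HSV)
fit(c,(h[...,1]<80)&(h[...,2]>130),[13],58,(443,-373),'dish',v3)
a=np.vstack([np.hstack([v1[80:280,200:400],v2[60:260,180:380]]),np.hstack([v2[200:400,250:450],v3[60:260,180:380]])])
cv2.imwrite('pics/fit.png',cv2.resize(a,None,fx=1.5,fy=1.5))
E
python3 fitall.py
```

```text
[ 18 164 252] [ 17 165 254] [ 11 138 185]
black centre [451.3 328.6] r 32.6 nominal 34 res 0.21
amber centre [542.6 187.5] r 30.3 nominal 30 res 0.85
mask centre [ 4.304e+02 -4.000e-01] r 14.4 nominal 45 res 6.58
reel centre [ 528.2 -151.4] r 26.9 nominal 25 res 2.5
dish centre [ 446.8 -374.6] r 58.0 nominal 58 res 0.19
```

View pics/fit.png

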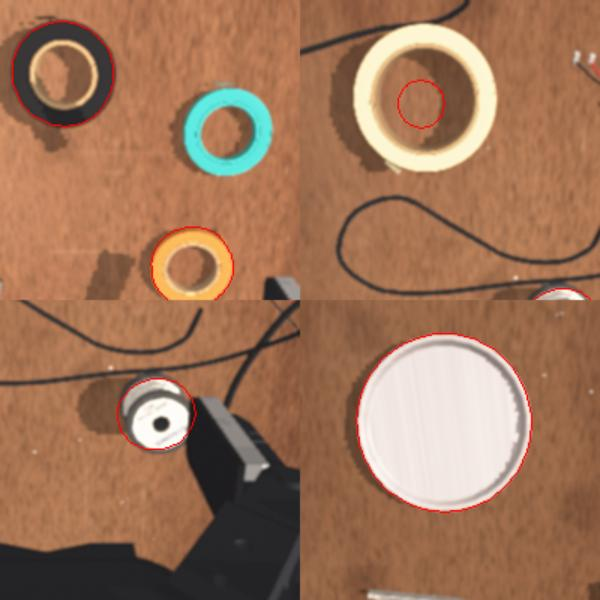

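```bash
sed -i "s/(h\[...,2\]>170)&(h\[...,0\]<35)/(h[...,2]>200)\&(h[...,1]<115)/" fitall.py; python3 fitall.py | grep mask; python3 - <<'E'
from h import *
from fitall import v2
cv2.imwrite('pics/fit2.png',cv2.resize(v2[60:200,180:360],None,fx=3,fy=3))
E
```

```text
mask centre [433.5   1.6] r 45.3 nominal 45 res 0.16
[ 18 164 252] [ 17 165 254] [ 11 138 185]
black centre [451.3 328.6] r 32.6 nominal 34 res 0.21
amber centre [542.6 187.5] r 30.3 nominal 30 res 0.85
mask centre [433.5   1.6] r 45.3 nominal 45 res 0.16
reel centre [ 528.2 -151.4] r 26.9 nominal 25 res 2.5
dish centre [ 446.8 -374.6] r 58.0 nominal 58 res 0.19
```

View pics/fit2.png

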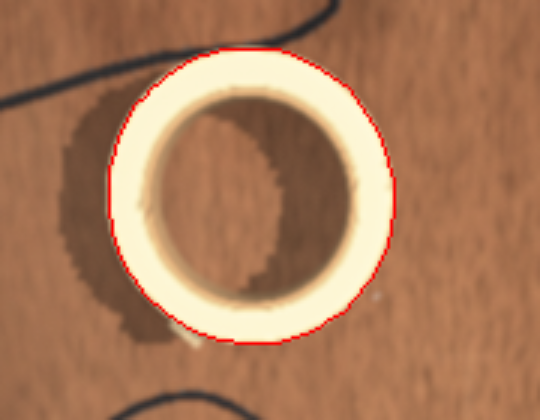

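```bash
python3 -c "
from h import *
rows((471,1.6,100),8,grip=42)"
```

```text
[0.262, 0.013, 0.076, -0.0, -0.0, 0.0, 42, 0.262, 0.013, 0.076, -0.0, -0.0, 0.0, 42, 0.262, 0.013, 0.076, -0.0, -0.0, 0.0, 42, 0.262, 0.012, 0.076, -0.0, -0.0, 0.0, 42, 0.262, 0.012, 0.076, -0.0, -0.0, 0.0, 42, 0.262, 0.012, 0.076, -0.0, -0.0, 0.0, 42, 0.262, 0.012, 0.076, -0.0, -0.0, 0.0, 42, 0.262, 0.012, 0.075, -0.0, -0.0, 0.0, 42]
```

Call:
{"name": "play_rows", "arguments": {
  "plan": [0.262, 0.013, 0.076, 0, 0, 0, 42, 0.262, 0.013, 0.076, 0, 0, 0, 42, 0.262, 0.013, 0.076, 0, 0, 0, 42, 0.262, 0.012, 0.076, 0, 0, 0, 42, 0.262, 0.012, 0.076, 0, 0, 0, 42, 0.262, 0.012, 0.076, 0, 0, 0, 42, 0.262, 0.012, 0.076, 0, 0, 0, 42, 0.262, 0.012, 0.075, 0, 0, 0, 42]
}}

```text
t: 4.5
position: [469.5, 2.0, 99.7]
eef_rot: [2.215, 2.227, 0.001]
ft_force: [1.0, -0.5, -0.7]
width: 42.2
grasp_force: 0.0
```

Call:
{"name": "play_rows", "arguments": {
  "plan": [0, 0, 0, 0, 0, 0, 42, 0, 0, 0, 0, 0, 0, 42]
}}

```text
t: 4.75
position: [470.1, -0.3, 100.0]
eef_rot: [2.215, 2.227, -0.0]
ft_force: [0.2, 0.5, 0.4]
width: 42.2
grasp_force: 0.0
```

```bash
python3 - <<'E'
from h import *
o=env.get_obs();cv2.imwrite('pics/s1.png',cv2.resize(np.hstack([env.capture('wrist')[150:,100:460],env.capture('scene')[150:420,190:440]]),None,fx=1.2,fy=1.2)if 0 else env.capture('wrist'));print(o['position'],o['width'])
E
```

```text
[ 4.70118491e+02 -2.85632264e-01  1.00038054e+02] 42.20410260112913
```

View pics/s1.png

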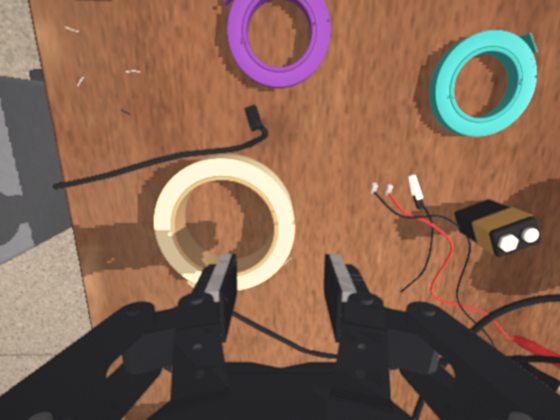

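Call:
{"name": "play_rows", "arguments": {
  "plan": [0.009, 0, 0.13, 0, 0, 0, 42, 0, 0, 0.13, 0, 0, 0, 42, 0, 0, 0.07, 0, 0, 0, 42, 0, 0, 0, 0, 0, 0, 42],
  "force": 30
}}

```text
t: 5.3
position: [469.9, -0.2, 33.2]
eef_rot: [-2.22, -2.221, 0.002]
ft_force: [0.3, 0.4, 0.1]
width: 41.8
grasp_force: 0.0
```

Call:
{"name": "play_rows", "arguments": {
  "plan": [0, 0, 0, 0, 0, 0, 5, 0, 0, 0, 0, 0, 0, 5, 0, 0, 0, 0, 0, 0, 5, 0, 0, 0, 0, 0, 0, 5]
}}

```text
t: 5.8
position: [471.8, 0.1, 34.7]
eef_rot: [2.217, 2.222, 0.002]
ft_force: [-0.5, -2.3, 5.9]
width: 14.6
grasp_force: 29.8
```

Call:
{"name": "play_rows", "arguments": {
  "plan": [0, 0, -0.1, 0, 0, 0, 5, -0.1, 0, -0.25, 0, 0, 0, 5, -0.27, 0.01, 0, 0, 0, 0, 5, -0.3, 0.01, 0, 0, 0, 0, 5, -0.3, 0.01, 0, 0, 0, 0, 5, -0.3, 0.01, 0, 0, 0, 0, 5, -0.3, 0.01, 0, 0, 0, 0, 5, -0.2, 0.01, 0, 0, 0, 0, 5]
}}

```text
t: 6.8
position: [483.2, -356.1, 103.4]
eef_rot: [2.221, 2.222, 0.001]
ft_force: [-1.3, 0.3, -0.8]
width: 14.7
grasp_force: 29.2
```

Call:
{"name": "play_rows", "arguments": {
  "plan": [-0.111, 0.007, 0, 0, 0, 0, 5, 0, 0, 0, 0, 0, 0, 5, 0, 0, 0, 0, 0, 0, 5]
}}

```text
t: 7.18
position: [484.4, -373.8, 103.2]
eef_rot: [-2.216, -2.224, -0.001]
ft_force: [-0.2, 0.6, -1.0]
width: 14.7
grasp_force: 29.2
```

```bash
python3 - <<'E'
from h import *
o=env.get_obs();im=env.capture('wrist');cv2.imwrite('pics/w4.png',im);print(o['position'],o['width']);np.save('w4.npy',o,allow_pickle=True)
E
```

```text
[ 484.39788644 -373.82286414  103.19661232] 14.69542787828906
```

View pics/w4.png

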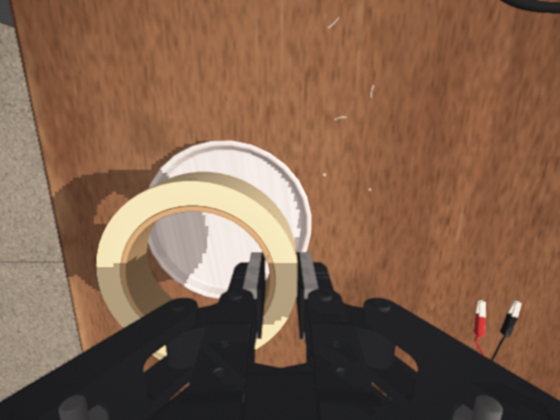

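```bash
python3 - <<'E'
from h import *
o=np.load('w4.npy',allow_pickle=True).item();c=cam('wrist',o);im=cv2.imread('pics/w4.png');im=cv2.resize(im,None,fx=2,fy=2,interpolation=2)
th=np.linspace(0,2*np.pi,120)
def circ(x,y,z,r,col): cv2.polylines(im,[np.int32(proj(c,np.c_[x+r*np.cos(th),y+r*np.sin(th),0*th+z])*2)],True,col,1)
x,y,z=o['position']
circ(x-37.65,y,z-10,45,(0,0,255)); circ(446.8,-374.6,13,58,(255,0,0))
cv2.imwrite('pics/ov.png',im[240:760,160:680])
E
```

```text
(no output)
```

View pics/ov.png

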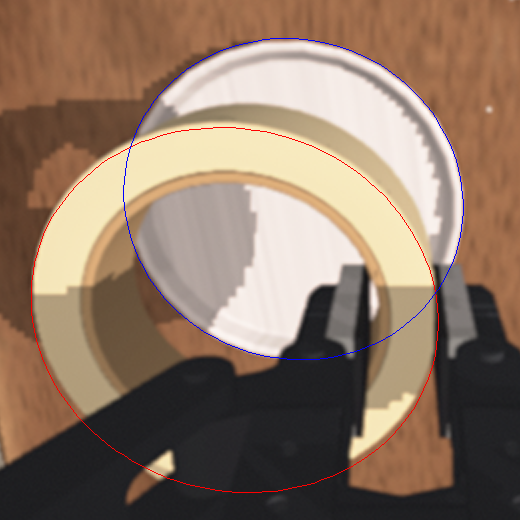

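Call:
{"name": "play_rows", "arguments": {
  "plan": [-0.005, 0, 0.12, 0, 0, 0, 5, 0, 0, 0.12, 0, 0, 0, 5, 0, 0, 0.05, 0, 0, 0, 5, 0, 0, 0.015, 0, 0, 0, 5, 0, 0, 0.008, 0, 0, 0, 5, 0, 0, 0, 0, 0, 0, 5]
}}

```text
t: 7.98
position: [485.4, -377.2, 42.0]
eef_rot: [2.218, 2.223, 0.0]
ft_force: [0.7, -0.2, -0.1]
width: 14.8
grasp_force: 29.2
```

Call:
{"name": "play_rows", "arguments": {
  "plan": [0, 0, 0, 0, 0, 0, 22, 0, 0, 0, 0, 0, 0, 30, 0, 0, -0.1, 0, 0, 0, 30, 0, 0, -0.3, 0, 0, 0, 30, 0, 0, -0.3, 0, 0, 0, 60, -0.25, -0.1, 0, 0, 0, 0, 85, 0, 0, 0, 0, 0, 0, 85, 0, 0, 0, 0, 0, 0, 85]
}}

```text
t: 8.98
position: [464.5, -426.4, 180.6]
eef_rot: [-2.219, -2.222, -0.001]
ft_force: [-0.0, 0.8, -0.3]
width: 84.7
grasp_force: 0.0
```

```bash
python3 - <<'E'
from h import *
o=env.get_obs();im=env.capture('wrist');cv2.imwrite('pics/w5.png',im);print(o['position'],o['t']);np.save('w5.npy',o,allow_pickle=True)
c=cam('wrist',o);h=cv2.cvtColor(im,cv2.COLOR_BGR2HSV)
v=im.copy()
fit(c,(h[...,2]>170)&(h[...,1]>40)&(h[...,1]<115),[31],45,(446,-374),'mask',v)
fit(c,(h[...,1]<115)&(h[...,2]>150),[13],58,(446,-374),'dish',v)
cv2.imwrite('pics/f5.png',cv2.resize(v[0:260,140:420],None,fx=2,fy=2))
E
```

```text
[ 464.46537563 -426.38016282  180.56967629] 8.975
mask centre [ 452.6 -373.6] r 51.4 nominal 45 res 2.63
dish centre [ 447.6 -374.5] r 58.0 nominal 58 res 0.43
```

View pics/f5.png

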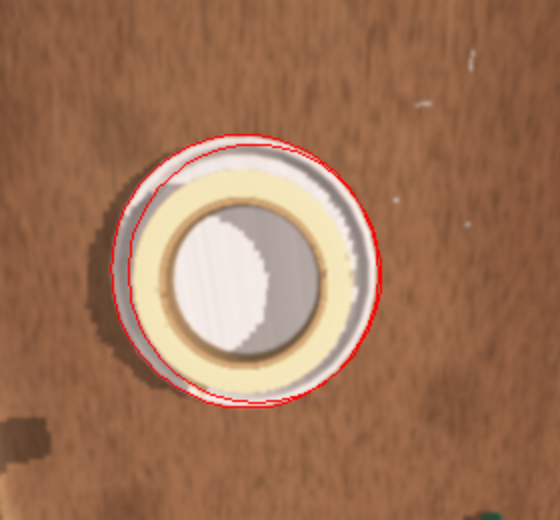

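```bash
python3 - <<'E'
from h import *
o=np.load('w5.npy',allow_pickle=True).item();im=cv2.imread('pics/w5.png')
c=cam('wrist',o);h=cv2.cvtColor(im,cv2.COLOR_BGR2HSV)
print(toworld(c,[(261,140.75)],31), h[140,215],h[140,308],h[78,261],h[145,320])
for s in (50,58):fit(c,(h[...,2]>170)&(h[...,1]>s)&(h[...,0]>18),[31],45,(446,-374),'mask')
E
```

```text
[[ 447.61811558 -374.37492104   31.        ]] [ 22  61 245] [ 23  60 245] [ 12  20 234] [  8  27 153]
mask centre [ 447.5 -376.4] r 44.6 nominal 45 res 0.84
mask centre [ 447.3 -376.6] r 44.4 nominal 45 res 0.74
```

```bash
python3 - <<'E'
from h import *
m=env.camera_model('wrist');M=np.linalg.inv(m['mount']);K=np.array([[m['fx'],0,m['cx']],[0,m['fy'],m['cy']],[0,0,1]]);c=(K,m['D'],M[:3,:3],M[:3,3])
for w in(85.3,42.2):
  for z in (10,12,15,18,22,25): print(w,z,proj(c,[[11,-w/2,z],[11,w/2,z]]).round(0).tolist())
rows((451.3,328.6,130),8)
E
```

```text
85.3 10 [[185.0, 261.0], [381.0, 261.0]]
85.3 12 [[186.0, 259.0], [379.0, 259.0]]
85.3 15 [[188.0, 256.0], [377.0, 256.0]]
85.3 18 [[190.0, 253.0], [375.0, 253.0]]
85.3 22 [[192.0, 250.0], [373.0, 250.0]]
85.3 25 [[194.0, 247.0], [371.0, 247.0]]
42.2 10 [[234.0, 261.0], [331.0, 261.0]]
42.2 12 [[235.0, 259.0], [330.0, 259.0]]
42.2 15 [[236.0, 256.0], [329.0, 256.0]]
42.2 18 [[237.0, 253.0], [328.0, 253.0]]
42.2 22 [[238.0, 250.0], [327.0, 250.0]]
42.2 25 [[239.0, 247.0], [326.0, 247.0]]
[0.471, -0.007, 0.032, -0.0, -0.0, 0.0, 85, 0.472, -0.007, 0.032, -0.0, -0.0, 0.0, 85, 0.472, -0.007, 0.032, -0.0, -0.0, 0.0, 85, 0.472, -0.008, 0.032, -0.0, -0.0, 0.0, 85, 0.472, -0.008, 0.032, -0.0, -0.0, 0.0, 85, 0.472, -0.008, 0.032, -0.0, -0.0, 0.0, 85, 0.472, -0.008, 0.032, -0.0, -0.0, 0.0, 85, 0.472, -0.008, 0.032, -0.0, -0.0, 0.0, 85]
```

Call:
{"name": "play_rows", "arguments": {
  "plan": [0.29, -0.005, 0, 0, 0, 0, 75, 0.29, -0.005, 0, 0, 0, 0, 75, 0.29, -0.005, 0, 0, 0, 0, 75, 0.29, -0.005, 0, 0, 0, 0, 75, 0.29, -0.005, 0, 0, 0, 0, 75, 0.29, -0.005, 0, 0, 0, 0, 75, 0.29, -0.005, 0, 0, 0, 0, 75, 0.29, -0.005, 0, 0, 0, 0, 75]
}}

```text
t: 10.02
position: [454.7, 39.8, 180.6]
eef_rot: [-2.217, -2.225, 0.001]
ft_force: [0.6, 0.3, -0.3]
width: 74.8
grasp_force: 0.0
```

Call:
{"name": "play_rows", "arguments": {
  "plan": [0.29, -0.005, 0.1, 0, 0, 0, 75, 0.29, -0.005, 0.1, 0, 0, 0, 75, 0.29, -0.005, 0.1, 0, 0, 0, 75, 0.29, -0.005, 0.1, 0, 0, 0, 75, 0.29, -0.006, 0.05, 0, 0, 0, 75, 0, 0, 0, 0, 0, 0, 75, 0, 0, 0, 0, 0, 0, 75]
}}

```text
t: 10.9
position: [448.7, 327.1, 90.5]
eef_rot: [-2.217, -2.226, 0.004]
ft_force: [-0.4, -0.6, 0.9]
width: 75.0
grasp_force: 0.0
```

```bash
python3 -c "
from h import *
rows((451.3,328.6,24),2,grip=76)"
```

```text
[0.004, 0.007, 0.166, -0.0, 0.0, 0.001, 76, 0.004, 0.007, 0.166, -0.0, 0.0, 0.001, 76]
```

Call:
{"name": "play_rows", "arguments": {
  "plan": [0.006, 0.011, 0.1, 0, 0, 0, 80, 0, 0, 0.132, 0, 0, 0, 80, 0, 0, 0.1, 0, 0, 0, 80, 0, 0, 0, 0, 0, 0, 80, 0, 0, 0, 0, 0, 0, 40, 0, 0, 0, 0, 0, 0, 40, 0, 0, 0, 0, 0, 0, 40, 0, 0, 0, 0, 0, 0, 40]
}}

```text
t: 11.9
position: [453.1, 328.5, 25.8]
eef_rot: [2.218, 2.223, 0.002]
ft_force: [0.2, -0.5, 6.6]
width: 65.5
grasp_force: 34.0
```

```bash
python3 -c "
from h import *
o=env.get_obs();print(o['position'],o['width'],o['grasp_force'])
cv2.imwrite('pics/b.png',env.capture('wrist'))
rows((447.4,-375.3,130),14,grip=40)"
```

```text
[453.14955558 328.53257805  25.80602306] 65.45068962459595 33.98327186187089
[-0.251, -0.002, -0.037, 0.0, -0.0, 0.0, 40, -0.251, -0.002, -0.037, 0.0, -0.0, 0.0, 40, -0.251, -0.002, -0.037, 0.0, -0.0, 0.0, 40, -0.251, -0.002, -0.037, 0.0, -0.0, 0.0, 40, -0.251, -0.002, -0.037, 0.0, -0.0, 0.0, 40, -0.251, -0.002, -0.037, 0.0, -0.0, 0.0, 40, -0.251, -0.002, -0.037, 0.0, -0.0, 0.0, 40, -0.251, -0.002, -0.037, 0.0, -0.0, 0.0, 40, -0.251, -0.002, -0.037, 0.0, -0.0, 0.0, 40, -0.251, -0.002, -0.037, 0.0, -0.0, 0.0, 40, -0.251, -0.002, -0.037, 0.0, -0.0, 0.0, 40, -0.251, -0.002, -0.037, 0.0, -0.0, 0.0, 40, -0.251, -0.002, -0.037, 0.0, -0.0, 0.0, 40, -0.251, -0.002, -0.037, 0.0, -0.0, 0.0, 40]
```

Call:
{"name": "play_rows", "arguments": {
  "plan": [0, 0, -0.1, 0, 0, 0, 40, 0, 0, -0.25, 0, 0, 0, 40, -0.22, 0, -0.15, 0, 0, 0, 40, -0.3, 0, 0, 0, 0, 0, 40, -0.3, 0, 0, 0, 0, 0, 40, -0.3, 0, 0, 0, 0, 0, 40, -0.3, 0, 0, 0, 0, 0, 40, -0.3, -0.01, 0, 0, 0, 0, 40]
}}

```text
t: 12.95
position: [451.0, -17.3, 124.8]
eef_rot: [2.218, 2.224, 0.001]
ft_force: [1.1, -0.1, -0.1]
width: 65.9
grasp_force: 33.9
```

Call:
{"name": "play_rows", "arguments": {
  "plan": [-0.3, 0, 0, 0, 0, 0, 40, -0.3, 0, 0, 0, 0, 0, 40, -0.3, 0, 0, 0, 0, 0, 40, -0.3, 0, 0, 0, 0, 0, 40, -0.3, -0.01, 0, 0, 0, 0, 40, -0.3, 0, 0, 0, 0, 0, 40, 0, 0, 0, 0, 0, 0, 40, 0, 0, 0, 0, 0, 0, 40]
}}

```text
t: 13.95
position: [449.3, -375.0, 124.1]
eef_rot: [-2.218, -2.222, -0.001]
ft_force: [-0.4, 0.4, -0.8]
width: 65.8
grasp_force: 33.9
```

```bash
cat > avg.py <<'E'
from h import *
import sys
P=[];im=None
for k in range(5):
    o=env.get_obs();P.append(o['position']); im=env.capture('wrist')
P=np.array(P);print(P.round(1).tolist(),'mean',P.mean(0).round(2),o['width'],o['t'])
o['position']=P.mean(0);np.save(sys.argv[1]+'.npy',o,allow_pickle=True);cv2.imwrite(f'pics/{sys.argv[1]}.png',im)
E
python3 avg.py w6
```

```text
[[449.3, -375.0, 124.1], [449.3, -374.2, 124.1], [449.4, -373.9, 124.2], [449.6, -373.8, 124.3], [449.8, -373.9, 124.5]] mean [ 449.49 -374.18  124.24] 65.61785968321513 14.15
```

View pics/w6.png

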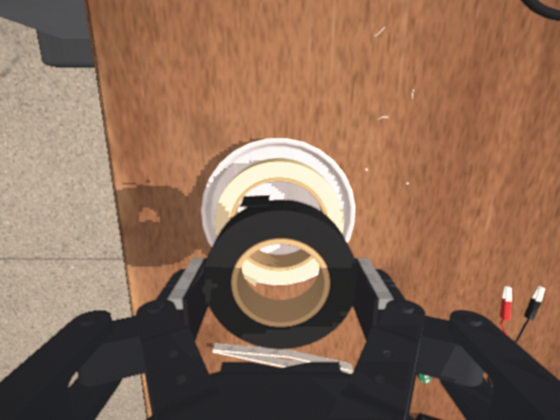

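```bash
python3 - <<'E'
from h import *
from scipy.optimize import fsolve
o=np.load('w6.npy',allow_pickle=True).item();c=cam('wrist',o);im=cv2.imread('pics/w6.png');h=cv2.cvtColor(im,cv2.COLOR_BGR2HSV)
th=np.linspace(0,2*np.pi,200)
def C(x,y,z,r): return proj(c,np.c_[x+r*np.cos(th),y+r*np.sin(th),0*th+z])
for n,a in (('dish',(447.2,-374.5,13,58)),('mask',(447.4,-375.3,31,45)),('held',(449.5,-374.2,118,33)),('bore',(449.5,-374.2,118,20))):
    q=C(*a);print(n,'l,t,r,b',q.min(0).round(1),q.max(0).round(1))
    cv2.polylines(im,[np.int32(q)],True,(0,0,255) if n!='mask' else (255,0,0),1)
cv2.imwrite('pics/o6.png',cv2.resize(im[120:370,160:400],None,fx=2.3,fy=2.3,interpolation=0))
E
```

```text
dish l,t,r,b [201.  136.5] [356.2 284.9]
mask l,t,r,b [214.  159.8] [343.5 282.5]
held l,t,r,b [206.7 215.1] [358.9 351.1]
bore l,t,r,b [236.7 244.9] [328.9 327.1]
```

View pics/o6.png

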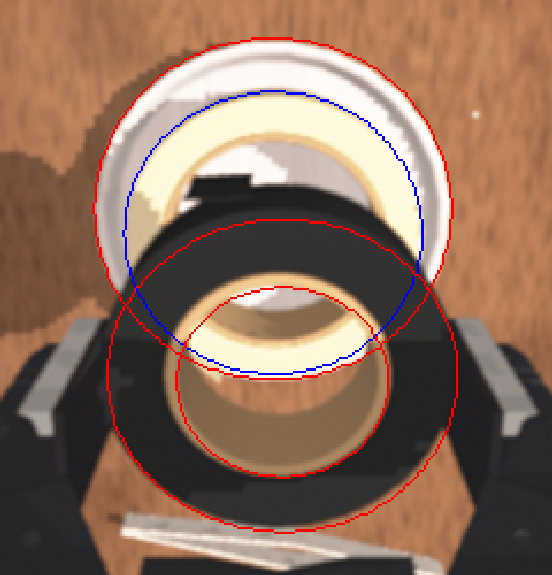

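Call:
{"name": "play_rows", "arguments": {
  "plan": [-0.009, -0.009, 0.1, 0, 0, 0, 40, 0, 0, 0.14, 0, 0, 0, 40, 0, 0, 0.07, 0, 0, 0, 40, 0, 0, 0.03, 0, 0, 0, 40, 0, 0, 0.002, 0, 0, 0, 40, 0, 0, 0, 0, 0, 0, 40]
}}

```text
t: 14.95
position: [448.6, -377.9, 57.0]
eef_rot: [2.218, 2.223, -0.0]
ft_force: [0.1, -0.3, -0.9]
width: 65.5
grasp_force: 33.9
```

Call:
{"name": "play_rows", "arguments": {
  "plan": [0, 0, 0, 0, 0, 0, 74, 0, 0, 0, 0, 0, 0, 80, 0, 0, -0.1, 0, 0, 0, 85, 0, 0, -0.25, 0, 0, 0, 85, -0.25, 0, -0.25, 0, 0, 0, 85, 0, 0, 0, 0, 0, 0, 85, 0, 0, 0, 0, 0, 0, 85]
}}

```text
t: 15.82
position: [447.8, -421.4, 170.2]
eef_rot: [-2.219, -2.223, -0.0]
ft_force: [-0.3, 0.7, -0.4]
width: 84.7
grasp_force: 0.0
```

```bash
python3 avg.py w7; cat > o7.py <<'E'
from h import *
import sys
n=sys.argv[1];o=np.load(n+'.npy',allow_pickle=True).item();c=cam('wrist',o);im=cv2.imread(f'pics/{n}.png');s=3
u=proj(c,[[447,-375,30]])[0];x0,y0=int(u[0])-90,max(0,int(u[1])-90)
im=cv2.resize(im[y0:y0+180,x0:x0+180],None,fx=s,fy=s,interpolation=2)
th=np.linspace(0,2*np.pi,200)
for a in eval(sys.argv[2]):
    q=proj(c,np.c_[a[0]+a[3]*np.cos(th),a[1]+a[3]*np.sin(th),0*th+a[2]])
    cv2.polylines(im,[np.int32(((q-[x0,y0]+.5)*s).round())],True,(0,0,255),1)
cv2.imwrite(f'pics/o{n}.png',im)
E
python3 o7.py w7 '[(447.2,-374.5,13,58),(447.4,-375.3,31,45),(447.4,-375.3,50,33)]'
```

```text
[[447.8, -421.4, 170.2], [447.3, -420.5, 169.2], [447.1, -420.0, 168.7], [447.1, -419.9, 168.6], [447.3, -420.0, 168.7]] mean [ 447.33 -420.36  169.08] 84.77188602824431 16.025
```

View pics/ow7.png

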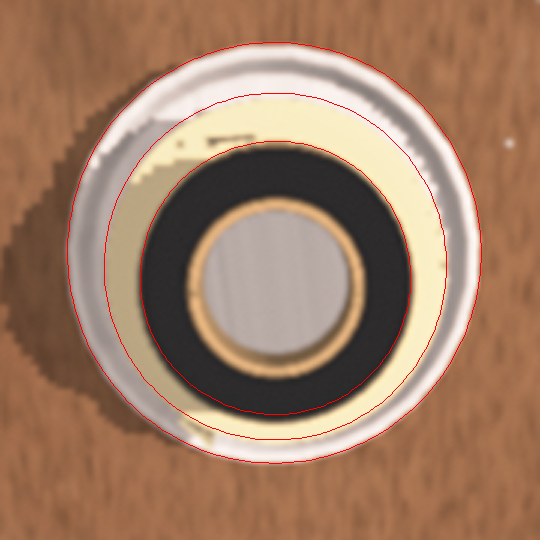

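Call:
{"name": "play_rows", "arguments": {
  "plan": [0.275, 0.047, 0, 0, 0, 0, 85, 0.275, 0.047, 0, 0, 0, 0, 85, 0.275, 0.047, 0, 0, 0, 0, 85, 0.275, 0.047, 0, 0, 0, 0, 85, 0.275, 0.047, 0, 0, 0, 0, 85, 0.275, 0.047, 0, 0, 0, 0, 85, 0.275, 0.047, 0, 0, 0, 0, 85, 0.275, 0.047, 0, 0, 0, 0, 85]
}}

```text
t: 17.08
position: [521.8, 20.6, 170.0]
eef_rot: [-2.218, -2.224, 0.001]
ft_force: [0.8, 0.3, -0.0]
width: 85.2
grasp_force: 0.0
```

Call:
{"name": "play_rows", "arguments": {
  "plan": [0.275, 0.047, 0, 0, 0, 0, 85, 0.275, 0.047, 0, 0, 0, 0, 85, 0, 0, 0, 0, 0, 0, 85, 0, 0, 0, 0, 0, 0, 85]
}}

```text
t: 17.58
position: [540.1, 128.6, 169.8]
eef_rot: [-2.217, -2.225, 0.003]
ft_force: [-0.8, -0.1, 0.1]
width: 84.8
grasp_force: 0.0
```

```bash
python3 avg.py w8; python3 - <<'E'
from h import *
o=np.load('w8.npy',allow_pickle=True).item();c=cam('wrist',o);im=cv2.imread('pics/w8.png');h=cv2.cvtColor(im,cv2.COLOR_BGR2HSV)
hh=h[...,0]
for m in ((hh>13)&(hh<22)&(h[...,1]>150)&(h[...,2]>200), (hh>13)&(hh<22)&(h[...,1]>150)&(h[...,2]>225)):
    for zs in ([10],[0,10]): fit(c,cv2.morphologyEx(m.astype(np.uint8),cv2.MORPH_OPEN,np.ones((3,3),np.uint8)),zs,30,(542,188),'amber')
# the loose end: radial extent of the silhouette about the centre
n,l,s,ce=cv2.connectedComponentsWithStats(m.astype(np.uint8));k=1+s[1:,4].argmax();print(s[k],ce[k])
p=np.argwhere(l==k)[:,::-1]-np.array([ce[k]]);a=np.degrees(np.arctan2(-p[:,1],p[:,0]));r=np.hypot(*p.T)
print([int(r[(a>=t)&(a<t+20)].max()) for t in range(-180,180,20)])
E
```

```text
[[540.1, 128.6, 169.8], [540.2, 128.0, 169.9], [540.3, 127.6, 170.0], [540.5, 127.4, 170.2], [540.6, 127.3, 170.3]] mean [540.32 127.76 170.05] 84.66877671329821 17.775
amber centre [541.8 188.3] r 29.6 nominal 30 res 0.18
amber centre [541.8 188.3] r 29.6 nominal 30 res 0.18
amber centre [541.8 188.3] r 29.6 nominal 30 res 0.18
amber centre [541.8 188.3] r 29.6 nominal 30 res 0.18
[ 248   92   71   73 1897] [283.14232999 127.22245651]
[35, 36, 36, 37, 37, 37, 36, 36, 35, 35, 35, 35, 35, 35, 35, 35, 35, 35]
```

Call:
{"name": "play_rows", "arguments": {
  "plan": [0.302, 0.007, 0, 0, 0, 0, 74, 0, 0, 0.25, 0, 0, 0, 74, 0, 0, 0.25, 0, 0, 0, 74, 0, 0, 0, 0, 0, 0, 74, 0, 0, 0, 0, 0, 0, 74]
}}

```text
t: 18.45
position: [543.3, 188.6, 71.9]
eef_rot: [2.22, 2.222, 0.002]
ft_force: [0.7, 0.2, 0.4]
width: 74.2
grasp_force: 0.0
```

```bash
python3 avg.py w9
```

```text
[[543.3, 188.6, 71.9], [544.2, 188.9, 72.8], [544.5, 189.0, 73.2], [544.5, 189.1, 73.2], [544.2, 189.1, 72.9]] mean [544.14 188.93  72.8 ] 73.96722159807179 18.65
```

Call:
{"name": "play_rows", "arguments": {
  "plan": [0, -0.006, 0.12, 0, 0, 0, 74, 0, 0, 0.115, 0, 0, 0, 74, 0, 0, 0, 0, 0, 0, 74, 0, 0, 0, 0, 0, 0, 74]
}}

```text
t: 19.2
position: [541.9, 189.1, 24.6]
eef_rot: [2.218, 2.223, 0.002]
ft_force: [-0.1, 0.1, 0.2]
width: 74.2
grasp_force: 0.0
```

```bash
python3 avg.py w9; python3 -c "
from h import *;print(env.get_obs()['ft_force'])"
```

```text
[[541.9, 189.1, 24.6], [542.2, 189.2, 24.9], [542.3, 189.3, 25.0], [542.2, 189.2, 24.8], [542.0, 189.2, 24.7]] mean [542.09 189.2   24.8 ] 73.76865747599798 19.4
[ 0.18143591 -0.17443144 -0.58524549]
```

Call:
{"name": "play_rows", "arguments": {
  "plan": [0, 0, 0.008, 0, 0, 0, 74, 0, 0, 0, 0, 0, 0, 40, 0, 0, 0, 0, 0, 0, 40, 0, 0, 0, 0, 0, 0, 40, 0, 0, 0, 0, 0, 0, 40]
}}

```text
t: 20.08
position: [541.1, 189.0, 22.3]
eef_rot: [2.219, 2.224, 0.0]
ft_force: [-1.9, -0.8, 6.5]
width: 57.9
grasp_force: 32.3
```

```bash
python3 avg.py w10;  python3 -c "
from h import *;print(env.get_obs())"
```

```text
[[541.1, 189.0, 22.3], [541.0, 188.9, 22.3], [541.1, 188.9, 22.3], [541.0, 189.0, 22.3], [541.1, 188.9, 22.3]] mean [541.05 188.94  22.33] 58.251255454910066 20.275
{'t': 20.325, 'joint_pos': array([ 2.23259777e-01,  4.08903935e-01, -3.92319598e-01,  7.69406849e-01,
       -6.39433264e-05,  1.79179752e+00]), 'joint_velocities': array([-0.00040682,  0.00022336,  0.00048795, -0.00080461, -0.00133082,
       -0.00036843]), 'effort': array([-5.19553630e-02, -4.10772622e+01,  2.13131154e+01, -6.33260999e-01,
        3.79878574e-02, -1.39213615e-02]), 'position': array([541.05848457, 188.96858974,  22.34202553]), 'eef_rot': array([2.21883063e+00, 2.22384770e+00, 1.66758874e-04]), 'ft_force': array([-0.85921056,  0.20310886,  4.96996937]), 'moment': array([-0.14964064,  0.32359893, -0.01067909]), 'grasp_force': 32.31001499878403, 'width': 57.83550069512938}
```

Call:
{"name": "play_rows", "arguments": {
  "plan": [0, 0, -0.1, 0, 0, 0, 40, 0, 0, -0.25, 0, 0, 0, 40, -0.222, -0.047, -0.15, 0, 0, 0, 40, -0.3, -0.047, 0, 0, 0, 0, 40, -0.3, -0.047, 0, 0, 0, 0, 40, -0.3, -0.047, 0, 0, 0, 0, 40, -0.3, -0.047, 0, 0, 0, 0, 40, -0.3, -0.047, 0, 0, 0, 0, 40]
}}

```text
t: 21.32
position: [484.7, -157.4, 121.6]
eef_rot: [2.219, 2.224, 0.0]
ft_force: [1.1, 0.4, 0.1]
width: 58.1
grasp_force: 32.6
```

Call:
{"name": "play_rows", "arguments": {
  "plan": [-0.3, -0.047, 0, 0, 0, 0, 40, -0.3, -0.047, 0, 0, 0, 0, 40, -0.3, -0.047, 0, 0, 0, 0, 40, -0.2, -0.047, 0, 0, 0, 0, 40, 0, 0, 0, 0, 0, 0, 40, 0, 0, 0, 0, 0, 0, 40]
}}

```text
t: 22.08
position: [447.7, -374.9, 121.1]
eef_rot: [-2.218, -2.222, -0.001]
ft_force: [0.1, 0.1, -1.1]
width: 57.9
grasp_force: 32.6
```

```bash
python3 avg.py w11; python3 - <<'E'
from h import *
o=np.load('w11.npy',allow_pickle=True).item();c=cam('wrist',o);im=cv2.imread('pics/w11.png');h=cv2.cvtColor(im,cv2.COLOR_BGR2HSV)
hh=h[...,0]; x,y,z=o['position']
m=(hh>13)&(hh<22)&(h[...,1]>140)&(h[...,2]>130)
fit(c,m,[z-22+10],30,(x,y),'amber held')
d=(h[...,1]<80)&(h[...,2]>100); ys,xs=np.where(d&(np.indices(d.shape)[0]<280)&(np.indices(d.shape)[1]>150)&(np.indices(d.shape)[1]<420))
n,l,s,ce=cv2.connectedComponentsWithStats(d.astype(np.uint8));print([ (s[i].tolist()) for i in range(1,n) if s[i,4]>200])
q=proj(c,np.c_[447.3+58*np.cos(np.linspace(0,6.28,99)),-374.6+58*np.sin(np.linspace(0,6.28,99)),13+np.zeros(99)]);print(q.min(0),q.max(0))
E
```

```text
[[447.7, -374.9, 121.1], [447.9, -374.3, 121.2], [448.1, -374.1, 121.4], [448.3, -374.1, 121.5], [448.4, -374.2, 121.7]] mean [ 448.1  -374.33  121.41] 58.060182981915545 22.275
amber held centre [ 447.1 -374.1] r 30.0 nominal 30 res 1.41
[[0, 16, 132, 372, 32972], [202, 138, 156, 120, 8364], [264, 244, 34, 11, 251], [181, 256, 32, 50, 583], [348, 256, 32, 50, 587], [213, 345, 121, 23, 1409], [104, 373, 43, 47, 1035]]
[202.05464279 136.67857666] [359.05262565 286.61713813]
```

Call:
{"name": "play_rows", "arguments": {
  "plan": [-0.007, -0.003, 0.1, 0, 0, 0, 40, 0, 0, 0.1, 0, 0, 0, 40, 0, 0, 0.035, 0, 0, 0, 40, 0, 0, 0.01, 0, 0, 0, 40, 0, 0, 0, 0, 0, 0, 40, 0, 0, 0, 0, 0, 0, 40]
}}

```text
t: 23.08
position: [448.2, -377.5, 73.7]
eef_rot: [2.218, 2.223, -0.0]
ft_force: [-0.6, 0.3, -1.1]
width: 58.0
grasp_force: 32.6
```

```bash
python3 avg.py w12;  python3 -c "
from h import *;print(env.get_obs()['ft_force'])"
```

```text
[[448.2, -377.5, 73.7], [448.0, -377.5, 73.6], [448.0, -377.5, 73.6], [447.9, -377.4, 73.4], [447.8, -377.3, 73.3]] mean [ 447.98 -377.44   73.54] 57.93525116652069 23.275
[-0.01304831 -0.00592996 -0.28077854]
```

Call:
{"name": "play_rows", "arguments": {
  "plan": [0, 0, 0.004, 0, 0, 0, 40, 0, 0, 0, 0, 0, 0, 64, 0, 0, 0, 0, 0, 0, 72, 0, 0, -0.1, 0, 0, 0, 80, 0, 0, -0.25, 0, 0, 0, 85, -0.25, 0, -0.15, 0, 0, 0, 85, 0, 0, 0, 0, 0, 0, 85, 0, 0, 0, 0, 0, 0, 85]
}}

```text
t: 24.32
position: [447.4, -426.7, 171.7]
eef_rot: [-2.219, -2.223, -0.001]
ft_force: [-0.0, 1.1, 0.3]
width: 84.8
grasp_force: 0.0
```

```bash
python3 avg.py w13; python3 - <<'E'
from h import *
o=np.load('w13.npy',allow_pickle=True).item();c=cam('wrist',o);im=cv2.imread('pics/w13.png');h=cv2.cvtColor(im,cv2.COLOR_BGR2HSV)
hh=h[...,0]
fit(c,(hh>13)&(hh<22)&(h[...,1]>140)&(h[...,2]>130),[60],30,(447,-376),'amber')
K=(h[...,2]<70); am=(hh>13)&(hh<22)&(h[...,1]>140)&(h[...,2]>130)
fit(c,cv2.morphologyEx((K).astype(np.uint8),cv2.MORPH_OPEN,np.ones((2,2),np.uint8)),[50],33,(447,-376),'black')
fit(c,(h[...,1]<80)&(h[...,2]>110),[13],58,(447,-375),'dish')
E
```

```text
[[447.4, -426.7, 171.7], [447.0, -425.9, 170.9], [446.9, -425.5, 170.6], [447.0, -425.4, 170.5], [447.1, -425.5, 170.7]] mean [ 447.07 -425.79  170.89] 85.19668710052741 24.525
amber centre [ 446.6 -378.3] r 29.7 nominal 30 res 0.25
black centre [ 446.  -371.1] r 26.1 nominal 33 res 9.08
dish centre [ 447.7 -380. ] r 19.9 nominal 58 res 0.76
```

```bash
cat > meas.py <<'E'
from h import *
import sys
o=np.load(sys.argv[1]+'.npy',allow_pickle=True).item();c=cam('wrist',o);im=cv2.imread(f'pics/{sys.argv[1]}.png');h=cv2.cvtColor(im,cv2.COLOR_BGR2HSV)
hh=h[...,0];am=(hh>13)&(hh<22)&(h[...,1]>140)&(h[...,2]>130)
u=proj(c,[[447,-376,50]])[0]; near=np.hypot(*(np.indices(hh.shape)[::-1]-u[:,None,None]))
K=(am|(h[...,2]<70))&(near<62)
n,l,s,ce=cv2.connectedComponentsWithStats(K.astype(np.uint8));k=1+s[1:,4].argmax();print(s[k])
fit(c,l==k,[50],33,(447,-376),'black(|amber)')
D=(h[...,1]<80)&(h[...,2]>110)
n,l,s,ce=cv2.connectedComponentsWithStats(D.astype(np.uint8))
for k in range(1,n):
    if s[k,4]>800: print(s[k]); 
g=[k for k in range(1,n) if s[k,4]>300 and np.linalg.norm(ce[k]-proj(c,[[447,-375,13]])[0])<70]
P=np.isin(l,g); H=cv2.convexHull(np.argwhere(P)[:,::-1].astype(np.int32)); M=np.zeros(P.shape,np.uint8);cv2.fillPoly(M,[H],1)
fit(c,M,[13],58,(447,-375),'dish')
C=(hh>17)&(h[...,1]>45)&(h[...,1]<120)&(h[...,2]>110)&(near<100)
H=cv2.convexHull(np.argwhere(cv2.morphologyEx(C.astype(np.uint8),cv2.MORPH_OPEN,np.ones((3,3),np.uint8))>0)[:,::-1].astype(np.int32));M[:]=0;cv2.fillPoly(M,[H],1)
fit(c,M,[31],45,(447,-375),'mask')
E
for i in w7 w13; do echo $i; python3 meas.py $i; done
```

```text
w7
[ 238  110   89   90 3393]
black(|amber) centre [ 447.3 -376.9] r 32.7 nominal 33 res 0.24
[    0     0   153   358 40301]
[ 213   75  138  140 8474]
[ 258  130   50   49 1885]
[ 222  274  128   27 1456]
[ 69 390  48  30 977]
dish centre [ 446.8 -375.1] r 58.2 nominal 58 res 0.28
mask centre [ 447.7 -376.9] r 44.9 nominal 45 res 0.78
w13
[ 238  101   87   92 3171]
black(|amber) centre [ 446.5 -377.2] r 32.4 nominal 33 res 1.18
[    0     0   154   357 40764]
[ 213   67  138  141 8450]
[ 259  125   49   46 1797]
[ 222  267  128   28 1438]
[ 69 390  48  30 970]
dish centre [ 446.8 -374.9] r 58.2 nominal 58 res 0.26
mask centre [ 447.6 -376.7] r 44.9 nominal 45 res 0.81
```

Call:
{"name": "play_rows", "arguments": {
  "plan": [0.264, 0.104, 0, 0, 0, 0, 85, 0.264, 0.104, 0, 0, 0, 0, 85, 0.264, 0.104, 0, 0, 0, 0, 85, 0.264, 0.104, 0, 0, 0, 0, 85, 0, 0, 0, 0, 0, 0, 85, 0, 0, 0, 0, 0, 0, 85]
}}

```text
t: 25.32
position: [530.2, -215.3, 171.8]
eef_rot: [-2.218, -2.225, 0.001]
ft_force: [-1.2, 0.2, 0.3]
width: 85.0
grasp_force: 0.0
```

```bash
python3 avg.py w14; python3 - <<'E'
from h import *
o=np.load('w14.npy',allow_pickle=True).item();c=cam('wrist',o);im=cv2.imread('pics/w14.png');h=cv2.cvtColor(im,cv2.COLOR_BGR2HSV)
u=proj(c,[[531,-157,34]])[0].astype(int);print(u)
for d in ((1,0),(-1,0),(0,1),(0,-1)): print(d,[tuple(map(int,h[u[1]+d[1]*r,u[0]+d[0]*r])) for r in range(14,44,3)])
for v in (150,185,205): fit(c,(h[...,1]<60)&(h[...,2]>v),[34],23,(531,-157),f'face{v}')
E
```

```text
[[530.2, -215.3, 171.8], [530.1, -216.0, 171.9], [530.1, -216.5, 171.9], [530.1, -216.8, 171.9], [530.1, -216.9, 172.0]] mean [ 530.12 -216.3   171.9 ] 84.96474973472215 25.525
[282 132]
(1, 0) [(23, 4, 254), (23, 4, 254), (23, 4, 254), (18, 5, 254), (18, 13, 255), (15, 21, 99), (13, 29, 104), (12, 131, 166), (11, 134, 175), (12, 136, 161)]
(-1, 0) [(24, 5, 254), (24, 5, 254), (23, 4, 254), (21, 13, 255), (13, 18, 97), (15, 22, 91), (12, 128, 118), (12, 131, 117), (12, 126, 125), (12, 129, 119)]
(0, 1) [(23, 4, 254), (20, 9, 249), (103, 15, 202), (19, 8, 251), (16, 30, 194), (15, 19, 106), (11, 109, 147), (11, 134, 175), (11, 133, 176), (12, 134, 177)]
(0, -1) [(23, 4, 254), (17, 14, 248), (17, 21, 228), (24, 5, 254), (30, 5, 255), (15, 23, 110), (15, 20, 103), (0, 9, 54), (11, 106, 118), (12, 135, 170)]
face150 centre [ 531.7 -156.8] r 20.5 nominal 23 res 0.2
face185 centre [ 531.7 -157. ] r 20.2 nominal 23 res 0.23
face205 centre [ 531.7 -156.8] r 19.9 nominal 23 res 0.24
```

Call:
{"name": "play_rows", "arguments": {
  "plan": [0.297, 0.008, 0, 0, 0, 0, 70, 0, 0, 0.25, 0, 0, 0, 70, 0, 0, 0.2, 0, 0, 0, 70, 0, 0, 0.15, 0, 0, 0, 70, 0, 0, 0.12, 0, 0, 0, 70, 0, 0, 0, 0, 0, 0, 70, 0, 0, 0, 0, 0, 0, 70],
  "force": 50
}}

```text
t: 26.45
position: [532.5, -157.1, 28.9]
eef_rot: [2.219, 2.222, 0.001]
ft_force: [-0.1, -0.1, -0.4]
width: 70.0
grasp_force: 0.0
```

Call:
{"name": "play_rows", "arguments": {
  "plan": [0, 0, 0, 0, 0, 0, 30, 0, 0, 0, 0, 0, 0, 30, 0, 0, 0, 0, 0, 0, 30, 0, 0, 0, 0, 0, 0, 30]
}}

```text
t: 26.95
position: [533.0, -157.0, 30.0]
eef_rot: [2.217, 2.222, 0.001]
ft_force: [-2.0, -0.5, 5.2]
width: 47.4
grasp_force: 50.4
```

```bash
python3 avg.py w15
```

```text
[[533.0, -157.0, 30.0], [533.0, -157.0, 30.0], [533.0, -157.0, 30.0], [533.0, -157.0, 30.0], [533.0, -157.0, 30.0]] mean [ 532.98 -156.99   29.98] 47.48548096472494 27.15
```

Call:
{"name": "play_rows", "arguments": {
  "plan": [0, 0, -0.1, 0, 0, 0, 30, 0, 0, -0.25, 0, 0, 0, 30, 0, 0, -0.2, 0, 0, 0, 30, -0.22, -0.085, 0, 0, 0, 0, 30, -0.28, -0.1, 0, 0, 0, 0, 30, -0.28, -0.1, 0, 0, 0, 0, 30, -0.22, -0.085, 0, 0, 0, 0, 30, -0.1, -0.055, 0, 0, 0, 0, 30]
}}

```text
t: 28.2
position: [446.5, -379.0, 138.4]
eef_rot: [2.221, 2.22, -0.001]
ft_force: [0.7, 0.2, -2.9]
width: 47.3
grasp_force: 52.3
```

Call:
{"name": "play_rows", "arguments": {
  "plan": [0, 0, 0, 0, 0, 0, 30, 0, 0, 0.1, 0, 0, 0, 30, 0, 0, 0.1, 0, 0, 0, 30, 0, 0, 0.03, 0, 0, 0, 30, 0, 0, 0, 0, 0, 0, 30, 0, 0, 0, 0, 0, 0, 30, 0, 0, 0, 0, 0, 0, 30]
}}

```text
t: 29.08
position: [448.1, -376.9, 93.1]
eef_rot: [2.217, 2.223, 0.0]
ft_force: [-0.4, -1.3, -2.0]
width: 47.6
grasp_force: 52.3
```

```bash
python3 avg.py w16;python3 -c "
from h import *;print(env.get_obs()['ft_force'])"
```

```text
[[448.1, -376.9, 93.1], [447.9, -376.9, 92.9], [447.8, -376.8, 92.8], [447.7, -376.7, 92.6], [447.6, -376.7, 92.5]] mean [ 447.81 -376.79   92.76] 47.53016031227068 29.275
[ 0.8888242  -0.41841083 -1.98637221]
```

Call:
{"name": "play_rows", "arguments": {
  "plan": [-0.003, 0, 0.01, 0, 0, 0, 30, 0, 0, 0.006, 0, 0, 0, 30, 0, 0, 0, 0, 0, 0, 30, 0, 0, 0, 0, 0, 0, 30]
}}

```text
t: 29.82
position: [447.5, -377.2, 89.2]
eef_rot: [2.219, 2.224, -0.0]
ft_force: [-1.1, 1.9, 0.8]
width: 47.0
grasp_force: 52.4
```

```bash
python3 avg.py w17;python3 -c "
from h import *;print(env.get_obs()['ft_force'])"
```

```text
[[447.5, -377.2, 89.2], [447.5, -377.2, 89.2], [447.5, -377.2, 89.2], [447.5, -377.2, 89.2], [447.5, -377.2, 89.2]] mean [ 447.49 -377.21   89.21] 47.140820087731306 30.025
[-1.50134714  0.75413712  1.61089578]
```

Call:
{"name": "play_rows", "arguments": {
  "plan": [0, 0, 0, 0, 0, 0, 54, 0, 0, 0, 0, 0, 0, 64, 0, 0, 0, 0, 0, 0, 72, 0, 0, -0.1, 0, 0, 0, 80, 0, 0, -0.25, 0, 0, 0, 85, -0.25, 0, -0.15, 0, 0, 0, 85, 0, 0, 0, 0, 0, 0, 85, 0, 0, 0, 0, 0, 0, 85]
}}

```text
t: 31.08
position: [447.2, -426.7, 188.4]
eef_rot: [-2.219, -2.223, -0.001]
ft_force: [-0.6, -0.0, -0.2]
width: 85.1
grasp_force: 0.0
```

```bash
python3 avg.py w18; python3 - <<'E'
from h import *
o=np.load('w18.npy',allow_pickle=True).item();c=cam('wrist',o);im=cv2.imread('pics/w18.png');h=cv2.cvtColor(im,cv2.COLOR_BGR2HSV);hh=h[...,0]
u=proj(c,[[447,-377,94]])[0]; near=np.hypot(*(np.indices(hh.shape)[::-1]-u[:,None,None]))
w=(h[...,1]<60)&(h[...,2]>180)&(near<38)
fit(c,w,[94],20.3,(447,-377),'reel face')
am=(hh>13)&(hh<22)&(h[...,1]>140)&(h[...,2]>130)&(near<70)
P=am|(near<30); fit(c,P,[60],29.7,(447,-377),'amber')
# scene cross-check: expected vs seen reel face and amber colour
s=env.capture('scene');cs=cam('scene');hs=cv2.cvtColor(s,cv2.COLOR_BGR2HSV)
print(proj(cs,[[447,-377,94]]));fit(cs,(hs[...,1]<60)&(hs[...,2]>190),[94],20.3,(447,-377),'reel scene')
t=env.capture('top');ct=cam('top');ht=cv2.cvtColor(t,cv2.COLOR_BGR2HSV)
fit(ct,(ht[...,1]<60)&(ht[...,2]>215),[94],20.3,(447,-377),'reel top')
E
```

```text
[[447.2, -426.7, 188.4], [446.9, -425.9, 187.7], [446.8, -425.5, 187.4], [446.8, -425.4, 187.3], [446.9, -425.5, 187.5]] mean [ 446.91 -425.84  187.66] 84.9236035736151 31.275
reel face centre [ 446.4 -377.9] r 19.9 nominal 20.3 res 0.3
amber centre [ 447.2 -381.3] r 22.5 nominal 29.7 res 0.19
[[409.14013003 254.4198488 ]]
reel scene centre [-114.3 1018.2] r 1162.7 nominal 20.3 res 27.89
reel top centre [ 447.4 -376.8] r 19.6 nominal 20.3 res 0.18
```

```bash
python3 -c "
from rig import env
print(env.job_done())"
```

```text
the job is handed in; nothing more can be done
None
```

I built the tower in the dish (masking, black, amber, then the reel upright), each within about 2 mm of the one below by camera, and handed it in at about 31 s with the gripper clear; battery, relay and capacitor were left alone, and no verdict was shown.

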